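# Latch the document case

### The job

The archive case's lid is ajar. Lift the latch's wire loop over the hooked keeper on the lid so that its crossbar is caught behind the hook, then push the lever (do not pinch it) over centre until it lies fully flat and the lid is drawn shut, press it home against its stop with a steady 10 to 15 N for about a second, and let go. Work by feel: never bear on the keeper, the lever or the case with more than about 25 N, and leave the things standing around alone.

Things in the scene. Friction and masses are not known exactly. Their poses are not given: they have to be found in the camera images.
- case: Grey hard document case standing on its hinge spine, 170 (x) x 300 (y) x 120 high, fixed to the table. Origin: on the table under the seam, mid-length. x points from the near half (-100 to 0 mm, carries the lever) to the lid half (0 to 70 mm, carries the keeper); y along the seam; z up. Its top, at z = 120, is flat and free but for the steel draw latch at y = 0.
- pivot (a point): Lever hinge axis (along case y), at case (-32, 0, 140) mm.
- lever (a joint): Lever angle, rad: 0 = flat over the near half, pointing to case -x; it opens up and over towards the keeper, 1.57 = upright, stop at 2.31. Stiff hinge (about 0.07 N m), stays where left. With the loop hooked, it takes about 7 to 12 N, 48 mm from the pivot, to press it over centre; the last 0.1 rad are past the centre and need pushing too. It rests on a solid stop when flat.
- lever_tip (a point): Point 58 mm from the pivot on the lever's outer face (up when flat). Steel plate 22 wide, 5 thick; outer face 3.5 mm off the line through the pivot; the last 10 mm curl outward 4 mm.
- loop: Steel wire loop (bail) hinged on the lever 15 mm from the pivot (in lever direction, 0.10 rad inward): two arms of 6 mm rod, 62 mm long, 40 mm over their outsides (28 inside), joined by a crossbar. It straddles the lever. Origin on its hinge; x along the arms. It stays where left. Moving it swings the lever too and takes 5 to 10 N. Grip lightly (about 12 N) across both arms, by the crossbar.
- loop_bar (a point): Middle of the loop's crossbar (6 mm rod along case y). With the lever at its stop it reaches only 69 to 71 mm from the pivot: about 2 to 4 mm further than needed to clear the hook's nose while the lid is ajar.
- keeper: Steel hook on the lid top; axes as the lid. Origin on the lid top under the seat. Post 22 wide from x = -9 to -3 mm, 33 high; nose from its top, z = 28 to 33, reaching over to x = +4.5 mm (away from the lever); foot plate 6 high, x = -14 to 20. The crossbar goes over the nose from the lever side, down beyond it, then back under it.
- seat (a point): Crossbar centre when caught in the hook, touching the post: 21 mm above the keeper's origin; up to 4 mm higher it still passes under the nose. With the bar snug here and the lid ajar, the lever stands at about 1.6 to 1.75 rad.
- lid (a joint): Lid half, hinged at the bottom of the seam, rad: 0 = shut (latched it rests at about 0.01), 0.088 = ajar (12 mm gap at the seat), held ajar by a springy gasket (about 10 N at the seat, 30 N when shut).
- bowl: Steel bowl, 110 across, 50 high, beside the case; origin under its centre. Leave alone.
- brush: Brush, 190 long, lying beside the case. Leave alone.
- weight: Brass weight, 48 across, 45 high. Leave alone.
- paste_jar: Jar, 52 across, 65 high, beyond the lid. Leave alone.

How it is judged:
By the outcome, as a careful person would: the job done as asked, in the order asked, and still so for the second after the job is handed in, with the robot touching nothing.
It also fails if it takes over 64 s, if anything falls off the work surface, if the arm or the gripper's body presses on something with over 40 N, if the wrist force passes 120 N, or if a joint passes its speed limit or range.

### The arm

A 6-joint arm with a two-finger parallel gripper is mounted at the origin on the work surface. World frame = base frame: x ahead of the robot, y to its left, z up, the work surface at z = 0. Lengths are in mm, angles in rad, forces in N, time in s.
With the tool pointing down it reaches from about 350 to 875 mm from the base axis. Payload 4.2 kg.
Tool frame: the origin (TCP) lies between the finger pads; the fingertips stand 14 mm ahead of it and the grasp point (between the pads) lies 5 mm behind it; z points along the fingers, y is the line along which they close (so a half turn about z gives the same grasp; the last joint's range is limited). The gripper opens to 85 mm and grips with 20 to 120 N. Pads are 22 mm wide; open, the fingers measure 114 mm over their backs; the gripper's body (76 mm by 85 mm) begins 54 mm behind the grasp point. The pads swing forward as they close: fully open they stand 13 mm farther back than shut.
Start: joints at [1.474, 0.385, 0.008, 0, -1.194, -0.259], TCP at [217.68, 585.845, 245.312] pointing down, gripper open.
Joint ranges: [-3.14, 3.14], [-1.21, 2.06], [-1.07, 1.41], [-3.16, 2.05], [-2.99, -0.16], [-3.1, 3.1]. Speed limits (rad/s): [2.79, 2.79, 3.14, 3.14, 3.14, 3.14].

### API

Orientations are given as a unit quaternion [x, y, z, w].
In Python, from bench import * gives the robot as it stands.
- The arm moves only by the tool carry_out, never from a script. Its argument "motion" is a list of rows, each a list of 7 numbers: the turn, a rotation vector about the tool's x, y, z in rad, then the shift along the tool's x, y, z in mm, then the opening, from -1 (shut) to 1 (fully open), so that 0 is half open. A call has 1 to 5 rows; each row is the pose to reach, as a shift and turn from the pose commanded when the call began, along the tool's axes at that moment; what a row does not reach only later rows make up. A row lasts 1/8 s, in which the tool goes at most 62.5 mm and 10.7 degrees, less where a joint would pass 70% of its speed; a pose out of reach is approached as far as the arm can. A call with a gripper value outside its range is refused whole. The fingers move at their own pace and stop on an object; the grip force is fixed at half the most. Time passes only in rows, so rows that repeat a pose let the fingers close. It gives the time, the measured TCP pose, the force, the opening and the grip force at its end, in the units of the state.
- read_state(): the state, without advancing time (a new reading comes with each control period).
- get_image(name): name is "scene" or "side" or "wrist"; returns a dict with "color" (480x640x3 uint8, blue, green, red), "mtx" (3x3 intrinsics, pixels), "position" and "orientation" of the camera in the world. Camera axes: x right, y down, z forward; pixel columns grow to the right and rows downward; lengths in mm; the calibration is good to about 2 mm. A picture is of the moment at which its call begins. There is no depth.
- job_done(): hands the job in; it is judged then, once.
The state is a dict: "clock": time; "joints": joint angles; "joint_vel": joint speeds; "joint_efforts": joint torques, N m; "position": TCP position; "ee_rot": TCP orientation; "contact_force": force on the tool from outside, world axes, zero at the start; "wrist_torque": the same for the moment, N m; "gripper_width": finger opening in mm; "grasp_force": force on a finger pad.
Only numpy, scipy, OpenCV 4.12 (cv2) and the standard library are available. Lean on these libraries where they do the work, as an engineer would, in place of code of your own. Each camera call takes 0.05 s, during which the arm holds its last target. There are 200 camera calls.

## Working session

There is one attempt and no reset: what is moved stays moved. The work goes in short steps, Python scripts to look and compute and a tool call to move; the robot and the scene stay as the last step left them, time stands still between calls to the robot, and variables do not carry over. Pictures are saved under pics/ and viewed, at most 13 in all, crops included, and the job is handed in when it is done.

Besides the shell and the picture viewer there is one more tool, called in YAML: its name, and indented under it one key for each argument. carry_out: Moves the arm, as the interface text tells. Its arguments: {"type":"object","properties":{"motion":{"type":"array"}},"required":["motion"]}

```bash
ls; mkdir -p pics
cat > t.py <<'E'
from bench import *
import cv2,numpy as np
for n in ("scene","side","wrist"):
    i=get_image(n); np.savez(f"pics/{n}0.npz",**i); cv2.imwrite(f"pics/{n}0.png",i["color"])
    print(n,i["mtx"].tolist(),i["position"],i["orientation"])
print(read_state())
E
python3 t.py
```

```text
pics
scene [[532.7019573982301, 0.0, 318.2358612579908], [0.0, 532.7019573982301, 243.38661752050584], [0.0, 0.0, 1.0]] [1249.52159613 -170.7691296   716.83188525] [ 0.7262648   0.54641794 -0.24779635 -0.33550536]
side [[443.7856299805311, 0.0, 318.7132186670662], [0.0, 443.7856299805311, 246.73217381227334], [0.0, 0.0, 1.0]] [ 460.61596568 -446.3231283   663.60414059] [ 0.92389944 -0.08170348  0.03981424 -0.37168427]
wrist [[413.4441648419187, 0.0, 327.03442391826474], [0.0, 413.4441648419187, 236.2618984156887], [0.0, 0.0, 1.0]] [288.53414337 560.98209218 372.27933301] [-0.5640718   0.81191732  0.12288832 -0.08667019]
{'clock': 0.15, 'joints': array([ 1.47362120e+00,  3.85387802e-01,  6.98745252e-03, -2.94666762e-04,
       -1.19399178e+00, -2.58616552e-01]), 'joint_vel': array([ 0.00031932, -0.0019861 ,  0.00349263,  0.00214525, -0.00160466,
       -0.00074477]), 'joint_efforts': array([ 3.90495297e-04, -3.92677438e+01,  1.88581163e+01,  4.18858677e+00,
       -3.44187640e-03, -3.07892911e-08]), 'position': array([217.55530498, 585.50133138, 244.49528301]), 'ee_rot': array([ 9.84208285e-01, -1.77012420e-01, -7.21708665e-05,  8.06344776e-04]), 'contact_force': array([-0.12064948, -0.17622814, -0.08140444]), 'wrist_torque': array([ 0.02047095, -0.00019925,  0.03034867]), 'grasp_force': 0.0, 'gripper_width': 85.47247733758547}
```

View pics/scene0.png

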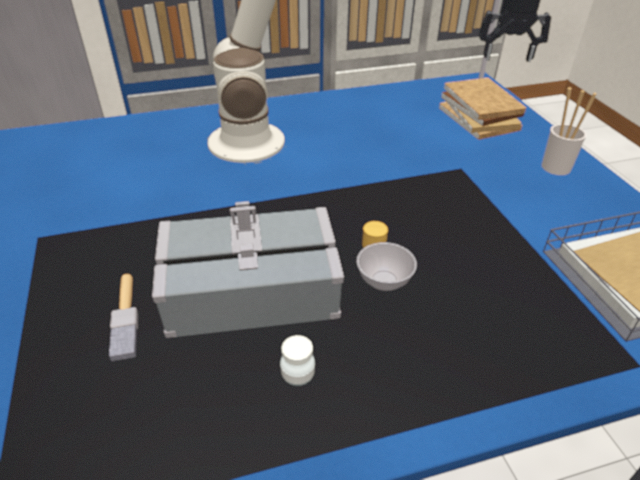

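View pics/side0.png

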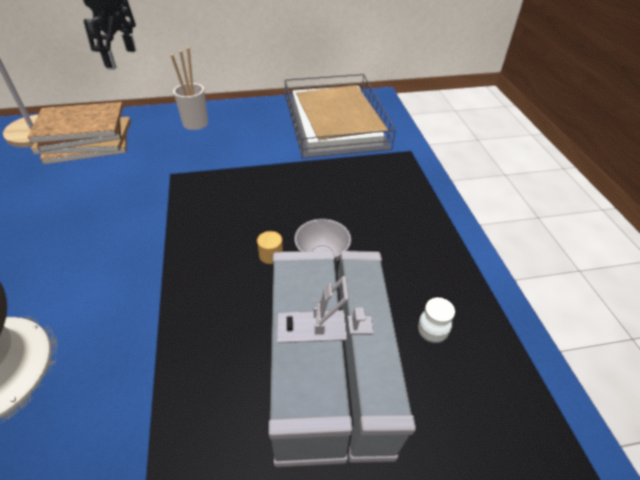

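The scene view shows the case with the latch at about (245,235), with the near half towards the robot. In the side view the near half's top spans about (273,254) to (350,430), and the raised lever and loop are at about (330,300). I'll enlarge both.

Run:
```python
import cv2,numpy as np
a=cv2.imread("pics/side0.png")[270:350,270:390]; b=cv2.imread("pics/scene0.png")[195:275,205:285]
a=cv2.resize(a,None,fx=5,fy=5,interpolation=cv2.INTER_CUBIC);b=cv2.resize(b,None,fx=2.4,fy=5,interpolation=cv2.INTER_CUBIC)
cv2.imwrite("pics/z1.png",np.hstack([a,b]))
a=cv2.imread("pics/side0.png")[240:470,260:420]; b=cv2.imread("pics/scene0.png")[195:345,145:350]
a=cv2.resize(a,None,fx=2.4,fy=2.4,interpolation=cv2.INTER_CUBIC);b=cv2.resize(b,None,fx=2,fy=2,interpolation=cv2.INTER_CUBIC)
c=np.zeros((600,800,3),np.uint8);c[:a.shape[0],:a.shape[1]]=a;c[:b.shape[0],390:390+b.shape[1]]=b
cv2.imwrite("pics/z2.png",c)
```

```text
(no output)
```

View pics/z1.png

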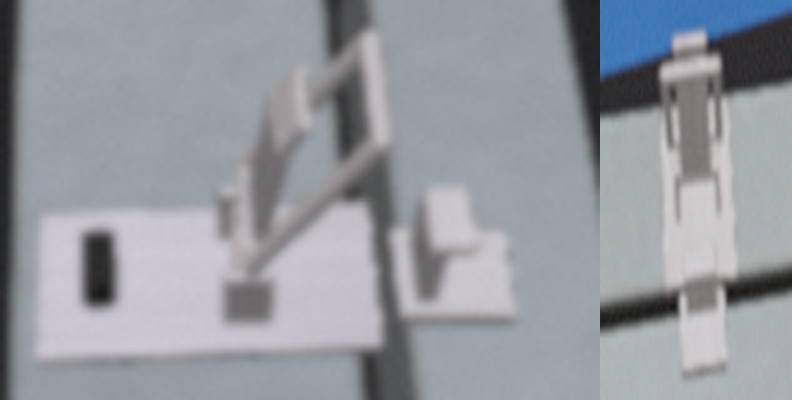

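View pics/z2.png

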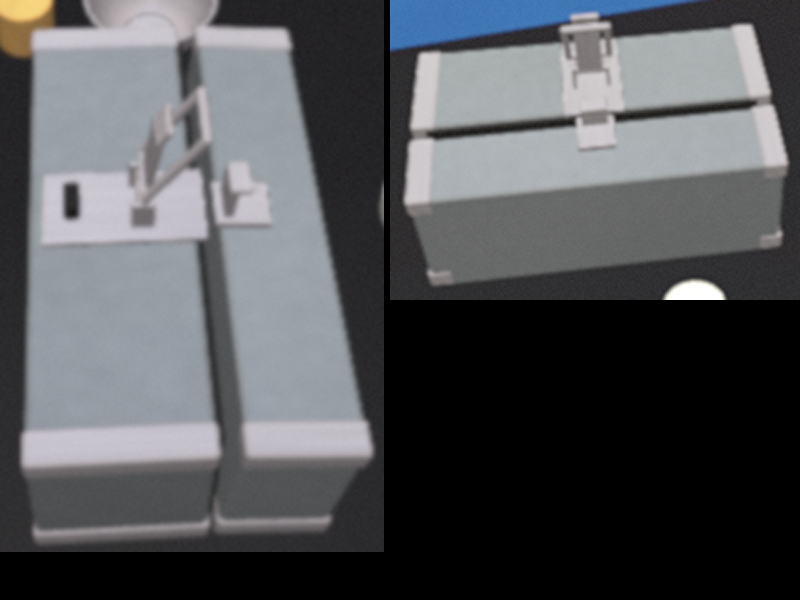

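z1 side panel: the crossbar runs from (372,38) to (382,145), the lever tip is at about (290,75)–(305,128), and the keeper nose at about (430–478,190–250). z1 scene panel: the crossbar runs from (663,72) to (721,68), with the lever tip above it at (675–706,40). z2 shows the case corners. Next I cast rays.

```bash
cat > h.py <<'E'
import cv2,numpy as np
from scipy.spatial.transform import Rotation as R
def ray(I,p):
    d=np.linalg.inv(I["mtx"])@np.array([p[0],p[1],1.]);d=R.from_quat(I["orientation"]).apply(d);return I["position"],d/np.linalg.norm(d)
def plane(I,p,z):
    o,d=ray(I,p);return o+d*(z-o[2])/d[2]
def tri(*ip):
    A=np.zeros((3,3));b=np.zeros(3);rs=[ray(*x) for x in ip]
    for o,d in rs:
        P=np.eye(3)-np.outer(d,d);A+=P;b+=P@o
    X=np.linalg.solve(A,b);return X,[round(float(np.linalg.norm(np.cross(X-o,d))),1) for o,d in rs]
def proj(I,X):
    c=R.from_quat(I["orientation"]).inv().apply(np.array(X)-I["position"]);c=I["mtx"]@c;return c[:2]/c[2]
E
python3 - <<'E'
from h import *
np.set_printoptions(precision=1,suppress=True)
S=dict(np.load("pics/side0.npz"));C=dict(np.load("pics/scene0.npz"))
z2=lambda x,y:(260+x/2.4,240+y/2.4); z2c=lambda x,y:(145+(x-390)/2,195+y/2)
for n,p in dict(nl=(22,463),nr=(219,460),fl=(33,30),fr=(181,33)).items(): print(n,plane(S,z2(*p),120))
for n,p in dict(bl=(417,52),br=(753,25),fl=(413,133),fr=(770,102)).items(): print("scene",n,plane(C,z2c(*p),120))
s=lambda x,y:(270+x/5,270+y/5); c=lambda x,y:(205+(x-600)/2.4,195+y/5)
print("bar+y",tri((S,s(372,38)),(C,c(721,68))));print("bar-y",tri((S,s(382,145)),(C,c(663,72))))
print("tip+y",tri((S,s(292,72)),(C,c(706,38))));print("tip-y",tri((S,s(305,128)),(C,c(675,40))))
print("base plate",[plane(S,s(*p),121) for p in((38,214),(365,203),(383,350),(36,360))])
print("basescene",[plane(C,c(*p),121) for p in((668,280),(733,276))])
print("keeper foot",[plane(S,s(*p),126) for p in((390,230),(500,232),(517,318),(402,320))])
print("foot scene",[plane(C,c(*p),126) for p in((684,373),(726,366))])
print("nose",[plane(S,s(*p),153) for p in((430,188),(468,188),(478,245),(435,250))])
print("nose scene",[plane(C,c(*p),153) for p in((680,283),(717,280))],[plane(C,c(*p),153) for p in((684,308),(716,306))])
E
```

```text
nl [ 446.4 -230.3  120. ]
nr [ 544.6 -246.3  120. ]
fl [485.2  66.4 120. ]
fr [586.6  46.2 120. ]
scene bl [ 446.7 -232.   120. ]
scene br [490.2  71.  120. ]
scene fl [ 555.8 -241.8  120. ]
scene fr [598.9  53.1 120. ]
bar+y (array([569.9, -73.9, 203.9]), [0.9, 0.9])
bar-y (array([ 564. , -111.3,  206. ]), [0.7, 0.7])
tip+y (array([546.9, -79.7, 200.9]), [0.6, 0.6])
tip-y (array([ 546. , -100.5,  203.5]), [0.8, 0.8])
base plate [array([477.1, -57.4, 121. ]), array([573.6, -70.2, 121. ]), array([ 567.6, -120.5,  121. ]), array([ 470.7, -106.8,  121. ])]
basescene [array([ 565.5, -116. ,  121. ]), array([575.9, -71.8, 121. ])]
keeper foot [array([577.7, -84.3, 126. ]), array([609.3, -90.5, 126. ]), array([ 606.4, -119.9,  126. ]), array([ 574.1, -114.9,  126. ])]
foot scene [array([ 618.9, -113.6,  126. ]), array([623.4, -85.9, 126. ])]
nose [array([586.2, -90.5, 153. ]), array([596.8, -92.3, 153. ]), array([ 594.7, -111.6,  153. ]), array([ 582.5, -111.1,  153. ])]
nose scene [array([ 605.8, -111.6,  153. ]), array([611.1, -87.7, 153. ])] [array([ 618.3, -111.1,  153. ]), array([623.1, -90.7, 153. ])]
```

Measurements agree with the given sizes: case yaw is about -8°, the seam-mid origin is about (566,-95), the lever is at about 1.64 rad and the bar is at case (1,·,205). I'll write a planning helper and move to a tilted pre-grasp pose.

```bash
cat >> h.py <<'E'
import json,sys
YAW=-0.14; O=np.array([566.,-95.,0]); CR=R.from_euler("z",YAW)
def pose(a,x,y,z): # tool tilted a, TCP at case x,y,z
    X=CR.apply([np.cos(a),0,-np.sin(a)]);Y=-CR.apply([0,1,0]);return R.from_matrix(np.c_[X,Y,np.cross(X,Y)]),O+CR.apply([x,y,z])
def case(p): return CR.inv().apply(np.array(p)-O)
def load():
    d=json.load(open("cmd.json"));return R.from_quat(d["q"]),np.array(d["p"])
def save(r,p): json.dump(dict(q=list(r.as_quat()),p=list(p)),open("cmd.json","w"))
def upd(row):
    r,p=load();save(r*R.from_rotvec(row[:3]),p+r.apply(row[3:6]))
def plan(a,x,y,z):
    r,p=load();R2,P2=pose(a,x,y,z);print("turn",(r.inv()*R2).as_rotvec().round(3),"shift",r.inv().apply(P2-p).round(1))
E
python3 - <<'E'
from h import *
save(R.from_quat([9.84208285e-01, -1.77012420e-01,0,0]),[217.68, 585.845, 245.312])
plan(0.3,-60,350,330);plan(.57,38.5,0,290)
E
```

```text
turn [-0.032 -0.299 -0.214] shift [430.1 187.8 -84.7]
turn [-0.062 -0.568 -0.21 ] shift [601.3 508.6 -44.7]
```

carry_out:
  motion:
    - [0,0,0,0,0,-60,1]
    - [-0.03,-0.15,-0.1,50,25,-85,1]
    - [-0.03,-0.3,-0.21,110,50,-85,1]
    - [-0.03,-0.3,-0.21,165,75,-85,1]
    - [-0.03,-0.3,-0.21,220,95,-85,1]

```text
clock: 0.78
position: [392.4, 418.3, 330.2]
ee_rot: [0.986, -0.072, -0.15, -0.012]
contact_force: [0.3, 0.9, -0.7]
gripper_width: 85.4
grasp_force: 0.0
```

Run:
```python
from h import *
from bench import *
upd([-0.03,-0.3,-0.21,220,95,-85]);s=read_state();r,p=load();print(p,r.as_quat(),s["position"],s["ee_rot"],s["clock"],s["joints"])
plan(.57,38.5,0,290)
```

```text
[390.79202753 420.14277936 330.312     ] [ 0.98612868 -0.0712722  -0.14944254 -0.01172254] [392.3820383  418.28731031 330.19041854] [ 0.98607387 -0.0716539  -0.14962005 -0.01174219] 0.775 [ 0.95519336  0.34630308  0.23050334 -0.26856468 -1.59257762  0.48325295]
turn [-0.004 -0.269 -0.003] shift [284.9 484.4 -47.1]
```

carry_out:
  motion:
    - [0,-0.07,0,29,50,-5,1]
    - [0,-0.13,0,58,100,-10,1]
    - [0,-0.2,0,87,150,-15,1]
    - [0,-0.27,0,116,200,-20,1]
    - [0,-0.27,0,145,245,-25,1]

```text
clock: 1.4
position: [500.8, 154.6, 309.3]
ee_rot: [0.957, -0.07, -0.282, -0.021]
contact_force: [0.1, 0.1, 0.1]
gripper_width: 85.3
grasp_force: 0.0
```

Run:
```python
from h import *
from bench import *
upd([0,-0.27,0,145,245,-25]);s=read_state();r,p=load();print(p,s["position"],s["clock"],s["joints"])
plan(.57,38.5,0,280)
```

```text
[499.87167106 156.71443167 310.76367525] [500.82852849 154.55295786 309.34874142] 1.4 [ 0.42930374  0.44337332  0.26594521 -0.31546103 -1.87496706  0.97492977]
turn [-0.004  0.001 -0.003] shift [134.4 239.4 -50.2]
```

carry_out:
  motion:
    - [0,0,0,30,52,-11,1]
    - [0,0,0,60,105,-22,1]
    - [0,0,0,90,158,-33,1]
    - [0,0,0,120,210,-45,1]
    - [0,0,0,134,239,-50,1]

```text
clock: 2.02
position: [604.2, -102.7, 278.2]
ee_rot: [0.957, -0.07, -0.282, -0.021]
contact_force: [0.4, 1.4, 0.2]
gripper_width: 85.1
grasp_force: 0.0
```

Run:
```python
from h import *
from bench import *
upd([0,0,0,134,239,-50]);s=read_state();r,p=load();print(p,s["position"],s["clock"],s["joints"])
for n in ("wrist","side"):
    i=get_image(n); np.savez(f"pics/{n}1.npz",**i)
    if n=="wrist": cv2.imwrite("pics/w1.png",i["color"])
```

```text
[603.75664745 -99.8737275  279.9833527 ] [ 604.19578753 -102.65386027  278.17999697] 2.025 [ 0.04414272  0.64362629  0.45671783 -0.11231333 -1.94662085  1.36876928]
```

View pics/w1.png

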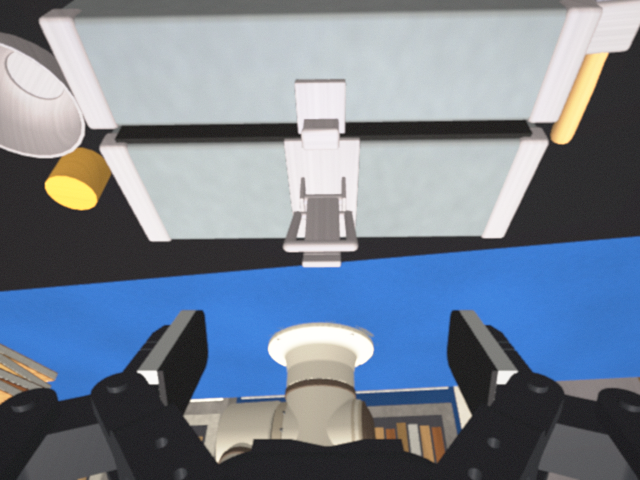

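The wrist view shows the latch clearly: crossbar from (286,246) to (357,247), lever tip at y≈260, nose top at about (302–338,122–146), keeper foot at (295–346,81). The near half's back corners are at (150,241) and (503,237), and the fingers straddle the latch symmetrically.

Run:
```python
from h import *
np.set_printoptions(precision=1,suppress=True)
W=dict(np.load("pics/wrist1.npz"));S=dict(np.load("pics/side0.npz"));C=dict(np.load("pics/scene0.npz"))
for n,p,z in [("back+y",(150,241),120),("back-y",(503,237),120),("seam+y",(104,143),120),("seam-y",(549,140),120),
 ("plate",(285,139),121),("plate",(359,139),121),("footfar+y",(295,82),122),("footfar-y",(345,81),122),("nose end+y",(305,122),150),("nose end-y",(337,121),150),
 ("nose lever+y",(302,147),151),("nose lever-y",(339,146),151)]:
    print(n,case(plane(W,p,z)))
s=lambda x,y:(270+x/5,270+y/5); c=lambda x,y:(205+(x-600)/2.4,195+y/5)
for n,a,b,d in [("bar+y",(286,246),(372,38),(721,68)),("bar-y",(357,247),(382,145),(663,72)),("tip+y",(302,262),(292,72),(706,38)),("tip-y",(341,261),(305,128),(675,40))]:
    X,e=tri((W,a),(S,s(*b)),(C,c(*d)));print(n,case(X),e)
    X,e=tri((W,a),(S,s(*b)));print("   wrist+side",case(X),e)
c=cv2.resize(cv2.imread("pics/w1.png")[70:280,260:390],None,fx=2.8,fy=2.8,interpolation=cv2.INTER_CUBIC);cv2.imwrite("pics/w1c.png",c)
```

```text
back+y [-102.3  152.8  120. ]
back-y [ -98.7 -148.5  120. ]
seam+y [  1.2 148.7 120. ]
seam-y [   1.6 -146.8  120. ]
plate [  4.4  27.6 121. ]
plate [  4.  -21.1 121. ]
footfar+y [ 45.3  18.2 122. ]
footfar-y [ 45.7 -10.7 122. ]
nose end+y [ 37.4  11.8 150. ]
nose end-y [ 38.   -5.8 150. ]
nose lever+y [ 21.2  14.3 151. ]
nose lever-y [ 21.7  -7.1 151. ]
bar+y [  0.4  21.3 205.3] [2.0, 1.8, 1.1]
   wrist+side [  0.4  20.5 206.3] [1.7, 1.7]
bar-y [  0.  -16.4 206.8] [1.2, 1.2, 0.6]
   wrist+side [ -0.  -16.9 207.3] [1.1, 1.1]
tip+y [-21.3  13.2 201.2] [1.6, 1.4, 0.3]
   wrist+side [-21.3  13.5 201.1] [1.5, 1.5]
tip-y [-19.   -8.1 203.5] [0.2, 0.8, 0.7]
   wrist+side [-18.9  -8.3 203.1] [0.5, 0.5]
```

View pics/w1c.png

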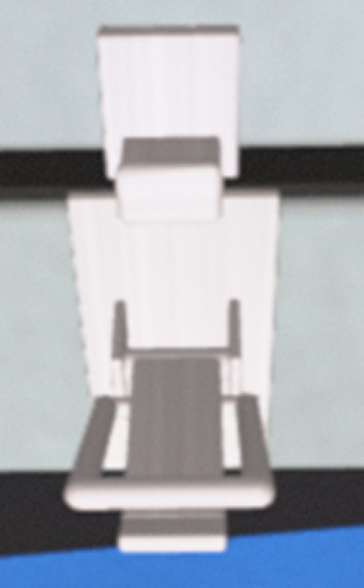

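Latch centre is y≈+2.6 in my frame. The nose end is at x≈32 (crop row ≈168) and its lever edge at ≈20 (row ≈222), so the seat is at x≈28 with the lid ajar, which matches the linkage geometry. Next I approach along the loop.

Run:
```python
from h import *
from bench import *
s=read_state();r,p=load();print(case(p),case(s["position"]),s["clock"]);print(case(O),np.linalg.norm(0))
plan(.57,32,2.5,254);plan(.57,-1.4,2.5,202)
```

```text
[ 38.06733138   0.44263725 279.9833527 ] [ 38.70738498  -2.76882489 277.58885451] 2.125
[0. 0. 0.] 0.0
turn [-0.004  0.001 -0.003] shift [ 8.9 -2.  25.1]
turn [-0.004  0.001 -0.003] shift [ 8.9 -1.7 87. ]
```

carry_out:
  motion:
    - [0,0,0,9,-2,15,1]
    - [0,0,0,9,-2,25,1]
    - [0,0,0,9,-2,25,1]
    - [0,0,0,9,-2,25,1]

```text
clock: 2.62
position: [598.3, -96.3, 254.8]
ee_rot: [0.957, -0.068, -0.28, -0.021]
contact_force: [-1.2, -0.7, 0.2]
gripper_width: 85.3
grasp_force: 0.0
```

Run:
```python
from h import *
from bench import *
upd([0,0,0,9,-2,25])
s=read_state();r,p=load();print(case(p),case(s["position"]),s["clock"],(r.inv()*R.from_quat(s["ee_rot"])).as_rotvec())
i=get_image("wrist");np.savez("pics/w2.npz",**i);cv2.imwrite("pics/w2.png",i["color"])
r,p=R.from_quat(s["ee_rot"]),s["position"];print("cam in tool",r.inv().apply(i["position"]-p),(r.inv()*R.from_quat(i["orientation"])).as_rotvec())
save(r,p);plan(.57,-1.4,2.5,202)
```

```text
[ 32.13891975   2.51684846 254.08834192] [ 32.12803304   3.24847588 254.78897637] 2.625 [-0.00082785  0.00105247 -0.00116696]
cam in tool [  75.93047543   -1.77309    -127.6725588 ] [-0.23714788 -0.23700501  1.55807317]
turn [-0.003 -0.    -0.002] shift [ 0.3  0.9 62.5]
```

carry_out:
  motion:
    - [0,0,0,0,0,25,1]
    - [0,0,0,0,0,50,0.6]
    - [0,0,0,0,0,62,0.3]
    - [0,0,0,0,0,62,0.15]
    - [0,0,0,0,0,62,0.1]

```text
clock: 3.3
position: [566.0, -92.1, 202.8]
ee_rot: [0.957, -0.069, -0.28, -0.021]
contact_force: [0.1, 0.1, 0.6]
gripper_width: 47.2
grasp_force: 0.0
```

Run:
```python
from h import *
from bench import *
save(pose(.57,0,0,0)[0],O+CR.apply([32.14,2.52,254.09]));upd([0,0,0,0,0,62])
s=read_state();r,p=load();print(case(p),case(s["position"]),s["clock"],s["gripper_width"])
i=get_image("wrist");np.savez("pics/w3.npz",**i);cv2.imwrite("pics/w3.png",i["color"])
```

```text
[ -1.31718702   2.52       201.89213954] [ -0.40259951   2.83189285 202.79627524] 3.3 47.158516180585266
```

View pics/w3.png

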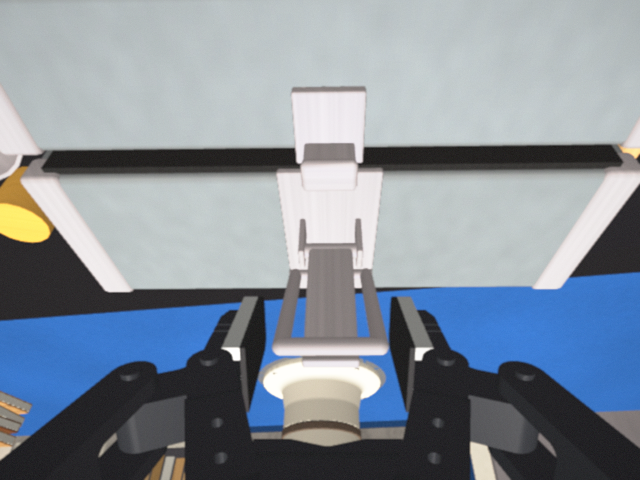

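The bar spans (274–388,346) and sits between the pads, whose inner faces are at about 265 and 392 with tips at row ≈298. It is about 0.8 mm off centre. I check the depth along the pads, then close.

Run:
```python
from h import *
from bench import *
I=dict(np.load("pics/w3.npz"));s=read_state();r=R.from_quat(s["ee_rot"]);p=s["position"]
for z in (-20,-10,-5,0,5,10,14): print(z,[proj(I,p+r.apply([x,23.6,z])).round(0) for x in(-11,0,11)])
```

```text
-20 [array([409., 400.]), array([411., 369.]), array([413., 337.])]
-10 [array([403., 380.]), array([405., 351.]), array([407., 321.])]
-5 [array([400., 371.]), array([402., 343.]), array([404., 313.])]
0 [array([398., 362.]), array([400., 335.]), array([401., 306.])]
5 [array([396., 354.]), array([397., 328.]), array([399., 300.])]
10 [array([394., 347.]), array([395., 321.]), array([397., 294.])]
14 [array([392., 341.]), array([393., 316.]), array([395., 289.])]
```

carry_out:
  motion:
    - [0,0,0,0,0.8,0,0]
    - [0,0,0,0,0.8,0,-0.05]
    - [0,0,0,0,0.8,0,-0.09]
    - [0,0,0,0,0.8,0,-0.09]

```text
clock: 3.85
position: [565.3, -93.1, 202.2]
ee_rot: [0.957, -0.069, -0.28, -0.021]
contact_force: [0.1, -1.1, 1.4]
gripper_width: 39.0
grasp_force: 14.8
```

carry_out:
  motion:
    - [0,0,0,6,0,-1,-0.09]
    - [0,0,0,12,0,-2,-0.09]
    - [0,0,0,17,0,-2,-0.09]
    - [0,0,0,22,0,-1,-0.09]
    - [0,0,0,22,0,-1,-0.09]

```text
clock: 4.47
position: [583.9, -95.6, 190.0]
ee_rot: [0.957, -0.069, -0.281, -0.021]
contact_force: [-3.0, -0.3, -2.4]
gripper_width: 39.0
grasp_force: 14.7
```

```bash
cat > st.py <<'E'
from h import *
from bench import *
np.set_printoptions(precision=1,suppress=True)
for a in sys.argv[1:]: upd(json.loads(a))
s=read_state();r,p=load()
print("cmd",case(p),"meas",case(s["position"]),"F case",CR.inv().apply(s["contact_force"]),"w",round(s["gripper_width"],1),"g",round(s["grasp_force"],1),"t",s["clock"])
i=get_image("wrist");np.savez("pics/wl.npz",**i)
R2=R.from_quat(s["ee_rot"]);print("bar(gp)",case(s["position"]+R2.apply([0,0,-5])))
E
python3 st.py "[0,0,0,0,0.8,0]" "[0,0,0,22,0,-1]"
```

```text
cmd [ 17.7   1.7 190.9] meas [ 17.8   1.9 190. ] F case [-2.9 -0.7 -2.4] w 39.0 g 14.7 t 4.475
bar(gp) [ 20.5   1.9 194.2]
```

carry_out:
  motion:
    - [0,0,0,5,0,1,-0.09]
    - [0,0,0,10,0,3,-0.09]
    - [0,0,0,15,0,5.5,-0.09]
    - [0,0,0,20,0,8,-0.09]
    - [0,0,0,20,0,8,-0.09]

```text
clock: 5.15
position: [597.5, -97.4, 173.2]
ee_rot: [0.957, -0.069, -0.279, -0.021]
contact_force: [1.7, -0.5, 1.0]
gripper_width: 39.5
grasp_force: 14.5
```

```bash
python3 st.py "[0,0,0,20,0,8]"; python3 -c "
import cv2,numpy as np
cv2.imwrite('pics/w4.png',np.load('pics/wl.npz')['color'])"
```

```text
cmd [ 30.3   1.7 173.3] meas [ 31.5   2.  173.2] F case [ 1.7 -0.3  1. ] w 39.5 g 14.5 t 5.15
bar(gp) [ 34.2   2.  177.4]
```

View pics/w4.png

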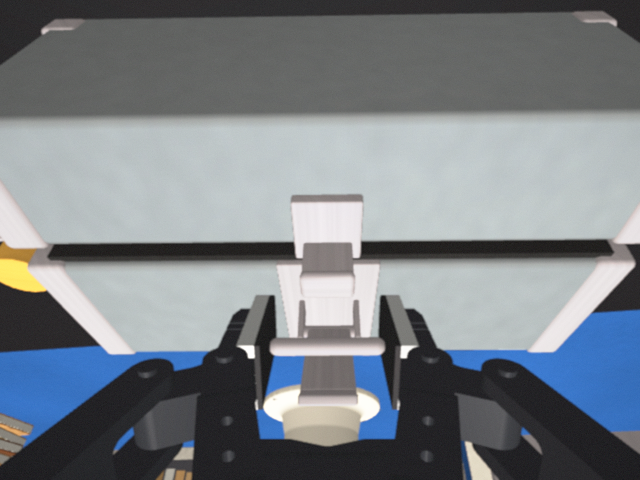

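The bar is still gripped at row 346 and the lever has followed. Forces are small. I keep following the arc to just above the nose.

carry_out:
  motion:
    - [0,0,0,3.5,0,3.3,-0.09]
    - [0,0,0,7,0,6.7,-0.09]
    - [0,0,0,10,0,10,-0.09]
    - [0,0,0,12,0,12,-0.09]
    - [0,0,0,12,0,12,-0.09]

```text
clock: 5.82
position: [600.9, -97.8, 156.0]
ee_rot: [0.957, -0.069, -0.279, -0.021]
contact_force: [4.8, -1.6, 1.4]
gripper_width: 38.9
grasp_force: 13.5
```

```bash
python3 st.py "[0,0,0,12,0,12]"
```

```text
cmd [ 33.9   1.7 156.8] meas [ 34.9   2.1 156. ] F case [ 5.  -0.9  1.4] w 38.9 g 13.5 t 5.825
bar(gp) [ 37.6   2.1 160.3]
```

carry_out:
  motion:
    - [0,0,0,0.8,0,-0.5,-0.09]
    - [0,0,0,1.7,0,-1.1,-0.09]
    - [0,0,0,2.5,0,-1.6,-0.09]
    - [0,0,0,2.5,0,-1.6,-0.09]

```text
clock: 6.38
position: [601.0, -97.9, 156.2]
ee_rot: [0.956, -0.069, -0.283, -0.022]
contact_force: [-4.6, 0.8, -0.1]
gripper_width: 39.1
grasp_force: 13.4
```

```bash
python3 st.py "[0,0,0,2.5,0,-1.6]"
```

```text
cmd [ 36.9   1.7 156.8] meas [ 35.1   2.  156.2] F case [-4.7  0.2 -0.1] w 39.1 g 13.4 t 6.375
bar(gp) [ 37.8   2.  160.4]
```

carry_out:
  motion:
    - [0,0,0,0.8,0,-0.5,-0.09]
    - [0,0,0,1.7,0,-1.1,-0.09]
    - [0,0,0,1.7,0,-1.1,-0.09]

```text
clock: 6.8
position: [602.0, -98.1, 156.0]
ee_rot: [0.956, -0.069, -0.285, -0.022]
contact_force: [-7.3, 1.4, -1.2]
gripper_width: 38.8
grasp_force: 13.4
```

```bash
python3 st.py "[0,0,0,1.7,0,-1.1]"
```

```text
cmd [ 38.9   1.7 156.8] meas [ 36.   2. 156.] F case [-7.5  0.4 -1.2] w 38.8 g 13.4 t 6.8
bar(gp) [ 38.8   2.  160.2]
```

carry_out:
  motion:
    - [0,0,0,1.6,0,2.5,-0.09]
    - [0,0,0,3.2,0,5,-0.09]
    - [0,0,0,4.9,0,7.6,-0.09]
    - [0,0,0,4.9,0,7.6,-0.09]

```text
clock: 7.35
position: [603.4, -98.3, 147.4]
ee_rot: [0.956, -0.069, -0.283, -0.021]
contact_force: [-4.9, 2.0, -0.6]
gripper_width: 38.8
grasp_force: 12.4
```

```bash
python3 st.py "[0,0,0,4.9,0,7.6]"; python3 -c "
import cv2,numpy as np
cv2.imwrite('pics/w5.png',np.load('pics/wl.npz')['color'])"
```

```text
cmd [ 38.9   1.7 147.7] meas [ 37.5   2.  147.4] F case [-5.1  1.3 -0.6] w 38.8 g 12.4 t 7.35
bar(gp) [ 40.3   2.  151.6]
```

View pics/w5.png

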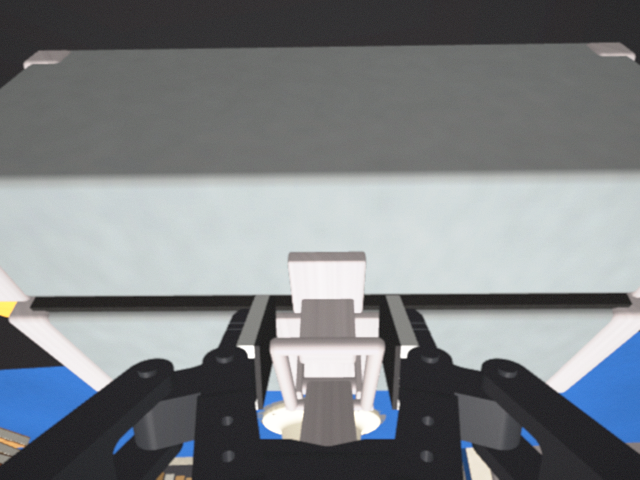

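The bar still sits at row 345 in the pads, held well. The keeper's dark end face shows above it at rows 300–338. I compare with projected points to see how far past the nose the bar is.

Run:
```python
from h import *
I=dict(np.load("pics/wl.npz"))
for n,x,z in [("bar40,152",40.3,151.6),("nose top end",32.2,150),("nose bot end",31.8,145),("nose top lever edge",18.8,151),("post outer at foot",24,124),("foot far top",47,122),("foot far bottom",47,116),("seat",28,138.5),("lidedge",12,119)]:
    print(n,proj(I,O+CR.apply([x,13.7,z])).round(),proj(I,O+CR.apply([x,-8.3,z])).round())
I=dict(np.load("pics/wrist1.npz"))
print("w1");
for n,x,z in [("nose top end",32.2,150),("nose bot end",31.8,145),("nose top lever edge",18.8,151),("post outer at foot",24,124),("foot far top",47,122)]:
    print(n,proj(I,O+CR.apply([x,13.7,z])).round(),proj(I,O+CR.apply([x,-8.3,z])).round())
```

```text
bar40,152 [298. 343.] [363. 343.]
nose top end [299. 348.] [361. 348.]
nose bot end [300. 336.] [360. 336.]
nose top lever edge [301. 366.] [359. 366.]
post outer at foot [303. 297.] [357. 297.]
foot far top [300. 260.] [360. 260.]
foot far bottom [301. 248.] [359. 247.]
seat [301. 325.] [359. 325.]
lidedge [305. 302.] [355. 302.]
w1
nose top end [302. 130.] [341. 130.]
nose bot end [303. 125.] [341. 125.]
nose top lever edge [303. 150.] [341. 150.]
post outer at foot [305. 116.] [340. 115.]
foot far top [303.  79.] [341.  79.]
```

carry_out:
  motion:
    - [0,0,0,1.6,0,2.5,-0.09]
    - [0,0,0,3.2,0,5,-0.09]
    - [0,0,0,4.9,0,7.6,-0.09]
    - [0,0,0,4.9,0,7.6,-0.09]

```text
clock: 7.9
position: [603.8, -98.3, 138.6]
ee_rot: [0.957, -0.069, -0.282, -0.021]
contact_force: [-5.1, 1.2, 1.0]
gripper_width: 39.0
grasp_force: 11.5
```

```bash
python3 st.py "[0,0,0,4.9,0,7.6]"
```

```text
cmd [ 38.9   1.7 138.7] meas [ 37.8   2.  138.6] F case [-5.2  0.5  1. ] w 39.0 g 11.5 t 7.9
bar(gp) [ 40.6   2.  142.8]
```

carry_out:
  motion:
    - [0,0,0,1.9,0,3,-0.09]
    - [0,0,0,-0.6,0,4.6,-0.09]
    - [0,0,0,-2.3,0,5.7,-0.09]
    - [0,0,0,-4,0,6.8,-0.09]
    - [0,0,0,-4,0,6.8,-0.09]

```text
clock: 8.57
position: [602.1, -98.0, 135.6]
ee_rot: [0.959, -0.069, -0.274, -0.021]
contact_force: [9.0, -1.2, -1.6]
gripper_width: 39.4
grasp_force: 11.6
```

```bash
python3 st.py "[0,0,0,-4,0,6.8]"
```

```text
cmd [ 31.9   1.7 135.1] meas [ 36.1   2.1 135.6] F case [ 9.   0.1 -1.6] w 39.4 g 11.6 t 8.575
bar(gp) [ 38.8   2.1 139.8]
```

carry_out:
  motion:
    - [0,0,0,-1.3,0,0.8,-0.09]
    - [0,0,0,-2.5,0,1.6,-0.09]
    - [0,0,0,-2.5,0,1.6,-0.09]

```text
clock: 9.0
position: [598.9, -97.5, 135.5]
ee_rot: [0.959, -0.069, -0.275, -0.021]
contact_force: [7.7, -1.4, -0.9]
gripper_width: 38.8
grasp_force: 11.8
```

```bash
python3 st.py "[0,0,0,-2.5,0,1.6]"
```

```text
cmd [ 28.9   1.7 135.1] meas [ 32.9   2.1 135.5] F case [ 7.8 -0.4 -0.9] w 38.8 g 11.8 t 9.0
bar(gp) [ 35.5   2.1 139.8]
```

carry_out:
  motion:
    - [0,0,0,-1.3,0,0.8,-0.09]
    - [0,0,0,-2.5,0,1.6,-0.09]
    - [0,0,0,-4.2,0,2.7,-0.09]
    - [0,0,0,-4.2,0,2.7,-0.09]

```text
clock: 9.55
position: [593.6, -96.8, 135.6]
ee_rot: [0.959, -0.069, -0.275, -0.021]
contact_force: [7.1, -0.9, -1.2]
gripper_width: 39.1
grasp_force: 11.8
```

```bash
python3 st.py "[0,0,0,-4.2,0,2.7]"
```

```text
cmd [ 23.9   1.7 135.1] meas [ 27.5   2.1 135.6] F case [ 7.2  0.1 -1.2] w 39.1 g 11.8 t 9.55
bar(gp) [ 30.2   2.  139.8]
```

carry_out:
  motion:
    - [0,0,0,-1.3,0,0.8,-0.09]
    - [0,0,0,-2.5,0,1.6,-0.09]
    - [0,0,0,-2.5,0,1.6,-0.09]

```text
clock: 9.98
position: [592.0, -96.6, 135.6]
ee_rot: [0.959, -0.069, -0.274, -0.021]
contact_force: [9.4, -1.8, -1.5]
gripper_width: 39.1
grasp_force: 12.0
```

```bash
python3 st.py "[0,0,0,-2.5,0,1.6]"; python3 -c "
import cv2,numpy as np
from bench import *
a=cv2.resize(np.load('pics/wl.npz')['color'][200:460,200:460],None,fx=1.6,fy=1.6)
b=cv2.resize(get_image('side')['color'][260:364,280:384],(416,416),interpolation=cv2.INTER_CUBIC)
a=a[:416,:384];cv2.imwrite('pics/w6.png',np.hstack([a,b]))"
```

```text
cmd [ 21.    1.7 135.1] meas [ 25.9   2.  135.6] F case [ 9.5 -0.4 -1.5] w 39.1 g 12.0 t 9.975
bar(gp) [ 28.6   2.  139.8]
```

View pics/w6.png

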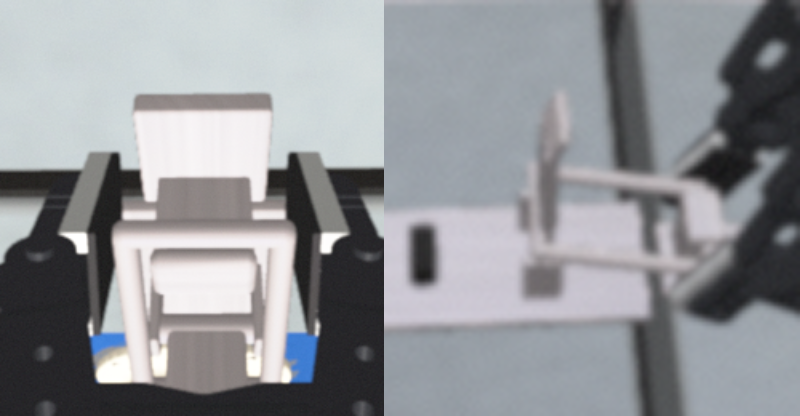

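The wrist view shows the bar (crop rows 222–248) in front of the dark post face, with the nose top at rows 250–290. The side view shows the arms level and the lever upright at about 1.7. I check by projection that the bar is under the nose.

Run:
```python
from h import *
I=dict(np.load("pics/wl.npz"));print("cam",case(I["position"]))
for n,x,z in [("bar",28.6,139.8),("bar top",28.6,142.8),("nose top end",32.5,150),("nose bot end",32,145),("nose top lever edge",19,151),("post foot",25,124),("foot far top",48,122)]:
    print(n,((proj(I,O+CR.apply([x,2.7,z]))-200)*1.6).round())
```

```text
cam [157.78158048   3.16034007 203.96380197]
bar [208. 228.]
bar top [209. 242.]
nose top end [209. 267.]
nose bot end [209. 244.]
nose top lever edge [209. 298.]
post foot [208. 172.]
foot far top [208. 106.]
```

carry_out:
  motion:
    - [0,0,0,-1.3,0,0.8,-0.09]
    - [0,0,0,-2.5,0,1.6,-0.09]
    - [0,0,0,-2.5,0,1.6,-0.09]

```text
clock: 10.45
position: [591.1, -96.5, 135.7]
ee_rot: [0.96, -0.069, -0.271, -0.02]
contact_force: [13.9, -3.1, -0.7]
gripper_width: 39.1
grasp_force: 12.6
```

```bash
python3 st.py "[0,0,0,-2.5,0,1.6]"
```

```text
cmd [ 18.    1.7 135.1] meas [ 25.1   2.  135.7] F case [14.2 -1.2 -0.7] w 39.1 g 12.6 t 10.45
bar(gp) [ 27.7   2.  140. ]
```

The force rose steeply against the post with the bar at x≈27.7, z≈140, so it is caught under the nose. I ease off, release and retreat.

carry_out:
  motion:
    - [0,0,0,1.7,0,-1.1,-0.09]
    - [0,0,0,4.2,0,-2.7,-0.09]
    - [0,0,0,4.2,0,-2.7,0.2]
    - [0,0,0,4.2,0,-2.7,0.5]
    - [0,0,0,4.2,0,-2.7,0.6]

```text
clock: 11.12
position: [588.6, -96.2, 135.1]
ee_rot: [0.957, -0.069, -0.281, -0.021]
contact_force: [0.3, 0.1, -0.8]
gripper_width: 68.5
grasp_force: 0.0
```

```bash
python3 st.py "[0,0,0,4.2,0,-2.7]"
```

```text
cmd [ 23.    1.7 135.1] meas [ 22.6   1.9 135.1] F case [ 0.3  0.1 -0.8] w 68.5 g 0.0 t 11.125
bar(gp) [ 25.3   1.9 139.3]
```

Released. I retreat, then look from the wrist and side cameras.

carry_out:
  motion:
    - [0,0,0,0,0,-20,0.6]
    - [0,0,0,0,0,-50,0.2]
    - [0,0,0,0,0,-80,-0.5]
    - [0,0,0,0,0,-100,-1]
    - [0,0,0,0,0,-100,-1]

```text
clock: 11.8
position: [643.2, -104.2, 220.1]
ee_rot: [0.957, -0.069, -0.279, -0.021]
contact_force: [0.1, -0.4, -0.4]
gripper_width: -0.0
grasp_force: 0.0
```

```bash
python3 st.py "[0,0,0,0,0,-100]"; python3 -c "
import cv2,numpy as np
from bench import *
a=cv2.resize(np.load('pics/wl.npz')['color'][100:360,220:440],None,fx=1.8,fy=1.8,interpolation=cv2.INTER_CUBIC)
s=get_image('side');np.savez('pics/side7.npz',**s)
b=cv2.resize(s['color'][265:369,285:385],(400,468),interpolation=cv2.INTER_CUBIC)
cv2.imwrite('pics/w7.png',np.hstack([a,b]))"
```

```text
cmd [ 77.    1.7 219.3] meas [ 77.7   1.6 220.1] F case [ 0.2 -0.4 -0.4] w -0.0 g 0.0 t 11.8
bar(gp) [ 80.4   1.6 224.3]
```

View pics/w7.png

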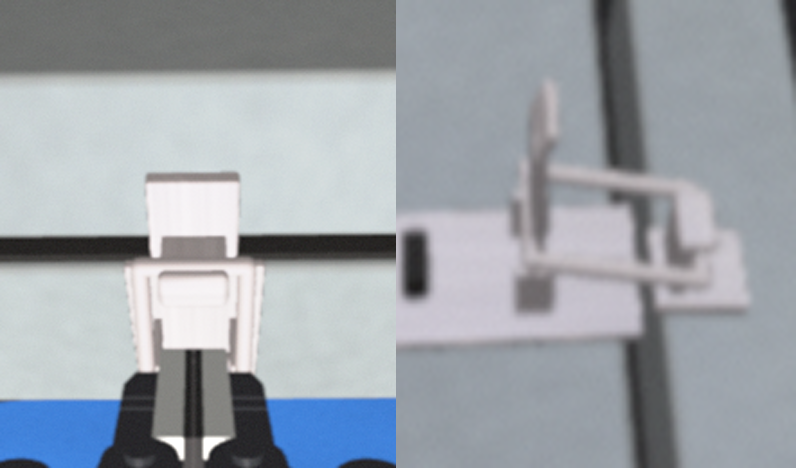

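The side view shows the crossbar passing under and behind the nose at crop (700,250), with the arms level, so it is hooked. Next I compute the lever angle and plan the pushing path.

```bash
cat > lev.py <<'E'
from h import *
def tgt(th,a,gap=0,s=46):
    n=np.array([np.sin(th),np.cos(th)]);l=np.array([-np.cos(th),np.sin(th)])
    P=np.array([-32,140])+s*l+(3.5+gap)*n
    z=np.array([-np.sin(a),-np.cos(a)]);x=np.array([np.cos(a),-np.sin(a)])
    T=P-14*z+11*x;return a,T[0],2.2,T[1]
def rows(*ths,amax=.7):
    for q in ths:
        th,gap=q if isinstance(q,tuple) else (q,0)
        print(th,gap,np.round(tgt(th,min(amax,th-.15),gap),2),end=" ");plan(*tgt(th,min(amax,th-.15),gap))
E
python3 - <<'E'
from lev import *
S=dict(np.load("pics/side7.npz"))
for px,y in [((322.3,283.2),13.5),((324.3,297.9),-8.3)]:
    o,d=ray(S,px);o=case(o);d=CR.inv().apply(d);X=o+d*(y-o[1])/d[1];v=X-[-32,0,140];print(X,"ang",np.pi/2+np.arctan2(v[0],v[2]),np.hypot(v[0],v[2]))
rows((1.7,60),(1.7,15),(1.7,5),1.7,1.6)
E
```

```text
[-28.93953807  13.5        201.60811255] ang 1.6204318058899487 61.684081889919035
[-27.27304355  -8.3        197.86543882] ang 1.6523041150325903 58.058187429788724
1.7 60 [  0.7   54.33   2.2  181.06] turn [ 0.   -0.13  0.  ] shift [ 1.6 -0.5 44.4]
1.7 15 [  0.7    9.7    2.2  186.85] turn [ 0.   -0.13  0.  ] shift [-39.1  -0.5  63.6]
1.7 5 [  0.7   -0.21   2.2  188.14] turn [ 0.   -0.13  0.  ] shift [-48.1  -0.5  67.9]
1.7 0 [  0.7   -5.17   2.2  188.79] turn [ 0.   -0.13  0.  ] shift [-52.7  -0.5  70. ]
1.6 0 [  0.7   -9.73   2.2  189.5 ] turn [ 0.   -0.13  0.  ] shift [-56.9  -0.5  71.9]
```

carry_out:
  motion:
    - [0,-0.13,0,-12,-0.5,45,-1]
    - [0,-0.13,0,-30,-0.5,59,-1]
    - [0,-0.13,0,-42,-0.5,65,-1]
    - [0,-0.13,0,-48,-0.5,68,-1]
    - [0,-0.13,0,-52,-0.5,70,-1]

```text
clock: 12.52
position: [561.3, -91.7, 188.4]
ee_rot: [0.937, -0.067, -0.343, -0.026]
contact_force: [1.2, -1.3, 0.4]
gripper_width: 0.3
grasp_force: 0.0
```

```bash
python3 st.py "[0,-0.13,0,-52,-0.5,70]"; python3 -c "
from lev import *
rows(1.6,1.5,1.4,1.3,1.2)"
```

```text
cmd [ -4.6   2.2 188.4] meas [ -5.1   2.6 188.4] F case [ 1.4 -1.1  0.4] w 0.3 g 0.0 t 12.525
bar(gp) [ -1.9   2.6 192.2]
1.6 0 [  0.7   -9.73   2.2  189.5 ] turn [0. 0. 0.] shift [-4.6  0.   2.5]
1.5 0 [  0.7  -14.33   2.2  189.75] turn [0. 0. 0.] shift [-8.3  0.   5.3]
1.4 0 [  0.7  -18.94   2.2  189.55] turn [0. 0. 0.] shift [-11.7   0.    8.4]
1.3 0 [  0.7  -23.5    2.2  188.88] turn [0. 0. 0.] shift [-14.7   0.   11.8]
1.2 0 [  0.7  -27.97   2.2  187.76] turn [0. 0. 0.] shift [-17.4   0.   15.6]
```

carry_out:
  motion:
    - [0,0,0,-4.6,0,2.5,-1]
    - [0,0,0,-8.3,0,5.3,-1]
    - [0,0,0,-11.7,0,8.4,-1]
    - [0,0,0,-14.7,0,11.8,-1]

```text
clock: 13.08
position: [545.1, -89.5, 189.6]
ee_rot: [0.938, -0.067, -0.339, -0.025]
contact_force: [7.9, -1.0, 3.4]
gripper_width: 0.3
grasp_force: 3.5
```

```bash
python3 st.py "[0,0,0,-14.7,0,11.8]"; python3 -c "
from lev import *
rows(1.2,1.1,1.0,.9,.8)"
```

```text
cmd [-23.4   2.2 188.9] meas [-21.5   2.5 189.6] F case [7.9 0.1 3.4] w 0.3 g 3.5 t 13.075
bar(gp) [-18.3   2.5 193.5]
1.2 0 [  0.7  -27.97   2.2  187.76] turn [0. 0. 0.] shift [-2.7  0.   3.8]
1.1 0 [  0.7  -32.31   2.2  186.2 ] turn [0. 0. 0.] shift [-5.1  0.   7.8]
1.0 0 [  0.7  -36.48   2.2  184.22] turn [0. 0. 0.] shift [-7.  0. 12.]
0.9 0 [  0.7  -40.42   2.2  181.83] turn [0. 0. 0.] shift [-8.4  0.  16.3]
0.8 0 [  0.65 -44.31   2.2  179.92] turn [ 0.    0.05 -0.  ] shift [-10.2   0.   20.3]
```

carry_out:
  motion:
    - [0,0,0,-2.7,0,3.8,-1]
    - [0,0,0,-5.1,0,7.8,-1]
    - [0,0,0,-7,0,12,-1]
    - [0,0,0,-8.4,0,16.3,-1]

```text
clock: 13.62
position: [527.7, -87.2, 184.1]
ee_rot: [0.938, -0.067, -0.34, -0.025]
contact_force: [3.2, -0.3, 7.5]
gripper_width: 0.2
grasp_force: 3.8
```

```bash
python3 st.py "[0,0,0,-8.4,0,16.3]"; python3 -c "
from lev import *
rows(.85,.75,.65,.55,.45)"
```

```text
cmd [-40.4   2.2 181.8] meas [-39.1   2.3 184.1] F case [3.2 0.2 7.5] w 0.2 g 3.8 t 13.625
bar(gp) [-35.8   2.3 188. ]
0.85 0 [  0.7  -42.3    2.2  180.49] turn [0. 0. 0.] shift [-0.6  0.   2.3]
0.75 0 [  0.6  -46.29   2.2  179.26] turn [0.  0.1 0. ] shift [-2.9  0.   5.8]
0.65 0 [  0.5  -50.14   2.2  177.64] turn [-0.   0.2 -0. ] shift [-4.8  0.   9.5]
0.55 0 [  0.4  -53.8    2.2  175.64] turn [-0.   0.3  0. ] shift [-6.3  0.  13.4]
0.45 0 [  0.3  -57.25   2.2  173.28] turn [ 0.   0.4 -0. ] shift [-7.4  0.  17.4]
```

carry_out:
  motion:
    - [0,0,0,-0.6,0,2.3,-1]
    - [0,0.1,0,-2.9,0,5.8,-1]
    - [0,0.2,0,-4.8,0,9.5,-1]
    - [0,0.3,0,-6.3,0,13.4,-1]

```text
clock: 14.18
position: [515.0, -85.6, 177.7]
ee_rot: [0.978, -0.07, -0.194, -0.014]
contact_force: [3.5, -2.3, 5.4]
gripper_width: -0.0
grasp_force: 3.1
```

```bash
python3 st.py "[0,0.3,0,-6.3,0,13.4]"; python3 -c "
from lev import *
rows(.45,.35,.25,.15,.1,.05,0)"
```

```text
cmd [-53.8   2.2 175.6] meas [-51.8   2.2 177.7] F case [ 3.8 -1.8  5.4] w -0.0 g 3.1 t 14.175
bar(gp) [-49.9   2.2 182.3]
0.45 0 [  0.3  -57.25   2.2  173.28] turn [ 0.   0.1 -0. ] shift [-2.2  0.   3.5]
0.35 0 [  0.2  -60.45   2.2  170.6 ] turn [ 0.   0.2 -0. ] shift [-4.1  0.   7.2]
0.25 0 [ 1.000e-01 -6.336e+01  2.200e+00  1.676e+02] turn [-0.   0.3  0. ] shift [-5.7  0.  11.1]
0.15 0 [  0.   -65.96   2.2  164.33] turn [0.  0.4 0. ] shift [-6.8  0.  15.1]
0.1 0 [-5.0000e-02 -6.7130e+01  2.2000e+00  1.6261e+02] turn [0.   0.45 0.  ] shift [-7.2  0.  17.2]
0.05 0 [-1.0000e-01 -6.8220e+01  2.2000e+00  1.6082e+02] turn [ 0.   0.5 -0. ] shift [-7.5  0.  19.2]
0 0 [-1.5000e-01 -6.9220e+01  2.2000e+00  1.5899e+02] turn [-0.    0.55  0.  ] shift [-7.7  0.  21.3]
```

carry_out:
  motion:
    - [0,0.1,0,-2.2,0,3.5,-1]
    - [0,0.2,0,-4.1,0,7.2,-1]
    - [0,0.3,0,-5.7,0,11.1,-1]
    - [0,0.4,0,-6.8,0,15.1,-1]

```text
clock: 14.72
position: [501.2, -83.3, 165.4]
ee_rot: [0.997, -0.072, 0.001, -0.001]
contact_force: [0.7, -1.8, 2.6]
gripper_width: 0.1
grasp_force: 1.5
```

```bash
python3 st.py "[0,0.4,0,-6.8,0,15.1]"; python3 -c "
from lev import *
rows(.05,0,(0,-2),(0,-4))"
```

```text
cmd [-66.    2.2 164.4] meas [-65.8   2.6 165.4] F case [ 1.  -1.7  2.6] w 0.1 g 1.5 t 14.725
bar(gp) [-65.8   2.6 170.4]
0.05 0 [-1.0000e-01 -6.8220e+01  2.2000e+00  1.6082e+02] turn [ 0.   0.1 -0. ] shift [-2.3  0.   3.6]
0 0 [-1.5000e-01 -6.9220e+01  2.2000e+00  1.5899e+02] turn [-0.    0.15 -0.  ] shift [-3.3  0.   5.4]
0 -2 [-1.5000e-01 -6.9220e+01  2.2000e+00  1.5699e+02] turn [-0.    0.15 -0.  ] shift [-3.3  0.   7.4]
0 -4 [-1.5000e-01 -6.9220e+01  2.2000e+00  1.5499e+02] turn [-0.    0.15 -0.  ] shift [-3.3  0.   9.4]
```

carry_out:
  motion:
    - [0,0.05,0,-1.2,0,1.8,-1]
    - [0,0.1,0,-2.3,0,3.6,-1]
    - [0,0.15,0,-3.3,0,5.4,-1]
    - [0,0.15,0,-3.3,0,5.4,-1]

```text
clock: 15.28
position: [497.0, -82.5, 158.8]
ee_rot: [0.995, -0.072, 0.073, 0.005]
contact_force: [-0.1, 0.2, -0.1]
gripper_width: 0.2
grasp_force: 0.0
```

```bash
python3 st.py "[0,0.15,0,-3.3,0,5.4]"; python3 -c "
from lev import *
rows((0,-2),(0,-4))"
```

```text
cmd [-69.3   2.2 159. ] meas [-70.    2.8 158.8] F case [-0.1  0.2 -0.1] w 0.2 g 0.0 t 15.275
bar(gp) [-70.8   2.8 163.8]
0 -2 [-1.5000e-01 -6.9220e+01  2.2000e+00  1.5699e+02] turn [0. 0. 0.] shift [-0.3  0.   2. ]
0 -4 [-1.5000e-01 -6.9220e+01  2.2000e+00  1.5499e+02] turn [0. 0. 0.] shift [-0.5  0.   3.9]
```

carry_out:
  motion:
    - [0,0,0,-0.2,0,1,-1]
    - [0,0,0,-0.3,0,2,-1]
    - [0,0,0,-0.5,0,3,-1]
    - [0,0,0,-0.5,0,3,-1]

```text
clock: 15.82
position: [498.2, -82.5, 158.1]
ee_rot: [0.995, -0.072, 0.074, 0.005]
contact_force: [-7.6, 2.7, 15.1]
gripper_width: -0.4
grasp_force: 7.5
```

```bash
python3 st.py "[0,0,0,-0.5,0,3]"
```

```text
cmd [-69.3   2.2 155.9] meas [-68.9   2.9 158.1] F case [-7.9  1.6 15.1] w -0.4 g 7.5 t 15.825
bar(gp) [-69.6   2.9 163. ]
```

carry_out:
  motion:
    - [0,0,0,-0.6,0,-0.4,-1]
    - [0,0,0,-1.2,0,-0.4,-1]
    - [0,0,0,-1.2,0,-0.4,-1]

```text
clock: 16.25
position: [498.0, -82.4, 158.2]
ee_rot: [0.995, -0.072, 0.075, 0.005]
contact_force: [-3.6, 0.0, 10.7]
gripper_width: 0.1
grasp_force: 5.2
```

```bash
python3 st.py "[0,0,0,-1.2,0,-0.4]"
```

```text
cmd [-70.6   2.2 156.1] meas [-69.1   3.  158.2] F case [-3.6 -0.5 10.7] w 0.1 g 5.2 t 16.25
bar(gp) [-69.8   3.  163.2]
```

Force is now about 11 N. I nudge it to about 12.5 N and hold for over a second.

carry_out:
  motion:
    - [0,0,0,-0.4,0,0.3,-1]
    - [0,0,0,-0.4,0,0.3,-1]
    - [0,0,0,-0.4,0,0.3,-1]
    - [0,0,0,-0.4,0,0.3,-1]
    - [0,0,0,-0.4,0,0.3,-1]

```text
clock: 16.92
position: [498.0, -82.4, 158.2]
ee_rot: [0.995, -0.072, 0.076, 0.005]
contact_force: [-2.8, 1.1, 11.7]
gripper_width: -0.1
grasp_force: 5.8
```

carry_out:
  motion:
    - [0,0,0,0,0,0,-1]
    - [0,0,0,0,0,0,-1]
    - [0,0,0,0,0,0,-1]
    - [0,0,0,0,0,0,-1]
    - [0,0,0,0,0,0,-1]

```text
clock: 17.55
position: [498.0, -82.4, 158.2]
ee_rot: [0.995, -0.072, 0.076, 0.005]
contact_force: [-2.7, -0.2, 11.8]
gripper_width: 0.0
grasp_force: 5.8
```

carry_out:
  motion:
    - [0,0,0,0.5,0,-4,-1]
    - [0,0,0,3,0,-20,-1]
    - [0,0,0,8,0,-55,-1]
    - [0,0,0,15,0,-100,-1]
    - [0,0,0,15,0,-100,-1]

```text
clock: 18.18
position: [498.4, -82.2, 260.7]
ee_rot: [0.994, -0.072, 0.078, 0.004]
contact_force: [0.4, 0.2, -1.0]
gripper_width: 0.0
grasp_force: 0.0
```

```bash
python3 st.py; python3 -c "
import cv2,numpy as np
from bench import *
a=cv2.resize(np.load('pics/wl.npz')['color'],(400,300))
s=get_image('side')
b=cv2.resize(s['color'][265:369,275:385],(400,378),interpolation=cv2.INTER_CUBIC)
o=np.zeros((378,800,3),np.uint8);o[:300,:400]=a;o[:,400:]=b
cv2.imwrite('pics/w8.png',o)"
```

```text
cmd [-70.6   2.2 156.1] meas [-68.8   3.2 260.7] F case [ 0.3  0.2 -1. ] w 0.0 g 0.0 t 18.175
bar(gp) [-69.5   3.2 265.6]
```

View pics/w8.png

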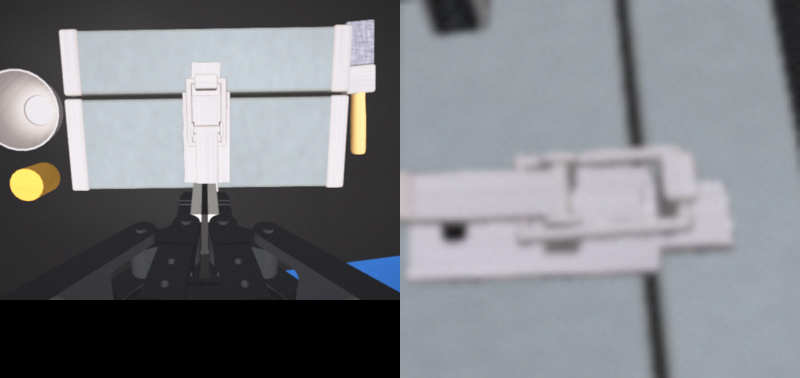

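The lever lies flat along the plate, the loop is hooked on the keeper, the seam is down to a thin line, and nothing else has moved. I'm handing in.

```bash
python3 -c "
from bench import *
print(job_done())"
```

```text
the job is handed in; nothing more can be done
None
```

The latch is hooked and the lid is drawn shut: I pressed the lever flat, held it at about 12 N for just over 1 s, then let go and handed the job in at about 18 s; no force reading went above about 17 N.

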